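# Pin a hand-cart wheel to its axle with a linchpin

## Robot

A 6-joint arm with a two-finger parallel gripper is mounted at the origin on the work surface. World frame = base frame: x ahead of the robot, y to its left, z up, the work surface at z = 0. Lengths are in mm, angles in rad, forces in N, time in s.
With the tool pointing down it reaches from about 275 to 825 mm from the base axis. Payload 4.9 kg.
Tool frame: the origin (TCP) lies at the very end of the fingers, on their centre line; the grasp point (between the pads) lies 19 mm behind it; z points along the fingers, y is the direction in which the jaws open and shut (so a half turn about z gives the same grasp; the last joint's range is limited). The gripper opens to 85 mm and grips with 20 to 120 N. Pads are 22 mm wide; open, the fingers measure 114 mm over their backs; the gripper's body (76 mm by 85 mm) begins 54 mm behind the grasp point. The pads swing forward as they close: fully open they stand 13 mm farther back than shut.
Start: joints at [-1.332, 0.326, -0.193, 1.052, 0, 1.437], TCP at [200.336, -512.234, 205.281] pointing down, gripper open.
Joint ranges: [-2.65, 2.65], [-0.97, 1.79], [-1.3, 1.35], [-1.93, 2.1], [-1.47, 1.37], [-3.14, 3.14]. Speed limits (rad/s): [2.57, 2.57, 3.14, 3.14, 3.14, 3.14].

## Interface

Orientations are given as [roll, pitch, yaw] about the fixed x, y, z axes, in that order (R = Rz(yaw) Ry(pitch) Rx(roll)).
In Python, from bench import bot, solve_ik, imaging gives the robot as it stands. Calls block until the motion is done:
- bot.move_ptp(position, orientation): joint-space move of the TCP to a pose.
- bot.movel(position, rot=None, max_speed=150, threshold=None): straight line of the TCP; rot=None keeps the orientation; max_speed is the mean speed in mm/s. With threshold (N) it stops when the force on the tool has changed by that much, and returns True; else False.
- bot.move_j(angles): joint-space move.
- bot.grip(opening, effort=None): opening from 0.0 (shut) to 1.0 (fully open); effort is the grip in N (None keeps the last); returns when the fingers have stopped.
- bot.dwell(seconds).
- solve_ik(position, orientation): joint angles nearest the present ones, or None.
- bot.get_state(): the state.
- imaging.capture(name): name is "side" or "top" or "wrist"; returns the picture (420x560x3 uint8, blue, green, red); there is no depth.
- imaging.camera_model(name): a dict with "K" (3x3 intrinsics, pixels), "position" and "rotation" of the camera in the world. Camera axes: x right, y up, looking along -z (the intrinsics and any distortion apply to the point x, -y, -z); pixel columns grow to the right and rows downward; lengths in mm; the calibration is good to about 2 mm. A picture is of the moment at which its call begins: read the wrist's pose just before it. camera_model takes no time and is no camera call; for the wrist camera it gives the pose at the moment of the call.
A pose or a line that the arm cannot do raises bot.IKError and nothing moves.
- bot.sign_off(): hands the job in, once; it reports no verdict.
The state is a dict: "t": time; "qpos": joint angles; "joint_velocities": joint speeds; "effort": joint torques, N m; "tcp_pos": TCP position; "orientation": TCP orientation; "contact_force": force on the tool from outside, world axes, zero at the start; "wrist_torque": the same for the moment, N m; "opening": opening from 0.0 (shut) to 1.0 (fully open).
Only numpy, scipy, OpenCV 4.12 (cv2) and the standard library are available. Lean on these libraries where they do the work, as an engineer would, in place of code of your own. Each camera call takes 0.05 s, during which the arm holds its last target.

## Task

Secure the wheel on the end of the cart axle that has no pin: take the linchpin with the ring from the wooden block, feel for the cross hole along the top of the axle with its point, and push it straight down fully home, its open ring facing out past the axle's end, never bearing on the axle with more than 40 N. Then swing the ring over the end of the axle until it snaps shut underneath, let go and back off; leave the other things where they are.

Things in the scene. Friction and masses are not known exactly. Their poses are not given: they have to be found in the camera images.
- pin_tab (a point): Steel linchpin, 0.1 kg, upright in one of the wooden block's two holes. This point: centre of the flat tab to grip, 28 mm above the pin's shoulder; tab 8 mm thick (x), 18 mm wide (y, grip across it), from the shoulder to 38 mm above it. z up along the pin, x the side where the ring sticks out. Ring wires leave the tab's sides 6 mm above the shoulder: keep fingertips 12 mm or more above the shoulder.
- pin_point (a point): The linchpin's point, 44 mm below the shoulder (72 mm below pin_tab). From the shoulder down: round shank of 10 mm diameter for 41.5 mm, then a 2.5 mm bevel to this flat nose, 8 mm across.
- ring (a joint): How far the linchpin's wire ring is swung over: 0 = open, sticking out about level to the pin's +x; 1.6 rad = shut, hanging down along the shank. Sprung over centre at 0.8 rad: it stays open or shut by itself; pressing its free end down takes some 2.5 N at first, less towards the middle, past which it snaps over.
- ring_end (a point): Middle of the free end of the ring, 44 mm from its hinge line on the tab (6 mm above the shoulder). The ring is 42 mm wide, of 4 mm wire.
- hub_face (a point): Centre of the outboard face of the wheel's hub, on the axle's centre line, 85 mm above the bench; x points outboard along the axle, z up. The axle floats endwise and has jammed anywhere within 16 mm, so its cross hole lies 8 to 24 mm outboard of this point (not measured, to be felt for), and the axle's end 20 mm farther out than the hole. Hole: 11 mm wide, straight down through the axle.
- cart: Axle unit of a hand cart, chocked, does not move. Origin on the bench, 16 mm outboard of hub_face; x outboard. Steel axle 25 mm in diameter, milled flat above and below from 14 mm inboard of the hole to its end: flats 13 mm wide, 10.5 mm from the centre line; the pin's shoulder rests on the upper one. Wheel 160 mm in diameter, its tyre face 10 mm inboard of hub_face. The far wheel is already pinned.
- hub_top (a point): Top edge of that hub face, 21 mm above the centre line. Outboard of it a thin sprung washer, 44 mm in diameter, rides on the axle beside the hole, 11.5 mm higher than the flat; it goes with the axle and overlaps the hole's inboard edge by 2.5 mm. The shank pushes it some 2 mm inboard, against 3 to 6 N.
- block: Beech block fixed on the bench, 150 x 50 x 55 mm, long along its x; origin under its centre. Two holes, 12 mm wide and 49 mm deep, 40 mm either side of its middle along x: one holds the linchpin, its shoulder on the block's top, the other the plain clevis pin.
- clevis_pin: Bystander: plain steel pin with a flat round head of 19 mm and no ring, in the block's other hole, its head 6 mm above the block. Origin under its head.
- spanner: Bystander: steel spanner, 170 mm, lying on the bench; origin under its middle.
- grease_tin: Bystander: closed grey tin, 68 mm in diameter, 60 mm high; origin under its centre.

How it is judged (in metres and radians):
On the way, in this order (a step that is already met when the one before it is completed fails the run):
1. the linchpin is pushed through the axle's hole with its shoulder on the axle, its ring still open (z of pin_tab in the frame of hub_face below 0.041 m and y of pin_tab in the frame of hub_face between -0.004 and 0.004 m and x of pin_tab in the frame of hub_face between 0.0045 and 0.0275 m and angle between the z axis of pin_tab and the z axis of hub_face, either way round below 0.12 rad and value of joint ring below 0.8 rad), for 0.2 s.
2. the ring is swung over the axle's end and shut underneath it (value of joint ring above 1.4 rad and z of ring_end in the frame of hub_face below -0.02 m), for 0.2 s.
At the end, for the whole second after the job is handed in: The linchpin stands upright (within 0.12 rad) through the axle's hole, its shoulder within 2.5 mm of the upper flat, over the axle's centre line; its ring is shut (over 1.4 rad) with its free end under the axle; everything is at rest and let go (all of step 2 and z of pin_tab in the frame of hub_face below 0.041 m and y of pin_tab in the frame of hub_face between -0.004 and 0.004 m and x of pin_tab in the frame of hub_face between 0.0045 and 0.0275 m and angle between the z axis of pin_tab and the z axis of hub_face, either way round below 0.12 rad and linear speed of linchpin below 0.03 m/s); the robot touches nothing.
It fails at once if the linchpin bears on the axle or its washer with more than 40 N (contact force between linchpin and axle above 40 N).
It fails at once if the clevis pin, the spanner or the tin is moved by more than 20 mm (distance of any of clevis_pin, spanner, grease_tin from where it was at the start of the episode above 0.02 m).
It also fails if it takes over 72 s, if anything falls off the work surface, if the arm or the gripper's body presses on something with over 40 N, if the wrist force passes 120 N, or if a joint passes its speed limit or range.

## Working session

There is one attempt and no reset: what is moved stays moved. The work goes in short steps, each a Python script; the robot and the scene stay as the last script left them, time stands still between calls to the robot, and variables do not carry over. Pictures are saved under pics/ and viewed, and the job is handed in when it is done.

```bash
ls; mkdir -p pics
python3 - <<'E'
from bench import bot, imaging
import cv2
print(bot.get_state())
for n in ("side","top","wrist"):
    m=imaging.camera_model(n); print(n,m)
    cv2.imwrite(f"pics/{n}0.png",imaging.capture(n))
E
```

```text
pics
{'t': 0.0, 'qpos': array([-1.33218159e+00,  3.26923920e-01, -1.93585025e-01,  1.05201744e+00,
        1.22862205e-05,  1.43662122e+00]), 'joint_velocities': array([-4.65172047e-04,  2.15112864e-05,  1.27071941e-03,  1.05178018e-03,
        5.21429450e-05,  3.27311216e-04]), 'effort': array([ 1.06681033e-03, -4.43396437e+01,  2.62441564e+01,  1.54597376e-02,
       -1.63152872e-04, -1.57029120e-06]), 'tcp_pos': array([ 200.19474537, -511.59273202,  204.51232323]), 'orientation': array([-3.13987979e+00, -2.43610205e-04,  3.72789625e-01]), 'contact_force': array([ 0.42647335,  0.09837701, -0.23150698]), 'wrist_torque': array([ 0.01541854,  0.01536667, -0.01091141]), 'opening': 1.0011748319808385}
side {'K': array([[387.04184854,   0.        , 271.60191098],
       [  0.        , 387.04184854, 210.28462967],
       [  0.        ,   0.        ,   1.        ]]), 'position': array([ 441.8661493 , -662.06478959,  610.5240113 ]), 'rotation': array([ 0.76782437, -0.00639827, -0.2696698 ])}
top {'K': array([[401.07965919,   0.        , 276.81456952],
       [  0.        , 401.07965919, 211.82431544],
       [  0.        ,   0.        ,   1.        ]]), 'position': array([ 481.53764155, -167.63011987,  804.1687869 ]), 'rotation': array([ 0.15129192, -0.02430818, -1.56337969])}
wrist {'K': array([[324.66535404,   0.        , 276.38708105],
       [  0.        , 324.66535404, 211.93538415],
       [  0.        ,   0.        ,   1.        ]]), 'position': array([ 268.06792123, -484.67486017,  373.94018883]), 'rotation': array([-0.29662182,  0.00231715, -1.19738504])}
```

View pics/side0.png

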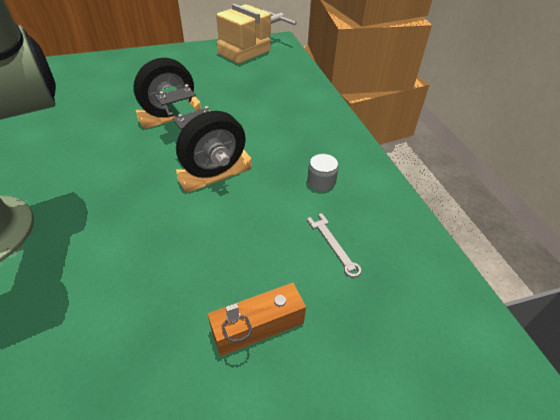

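View pics/top0.png

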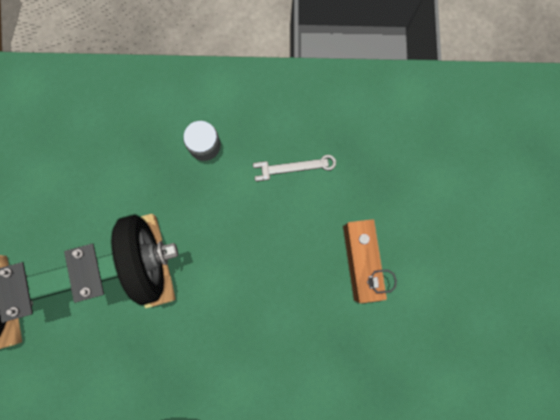

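View pics/wrist0.png

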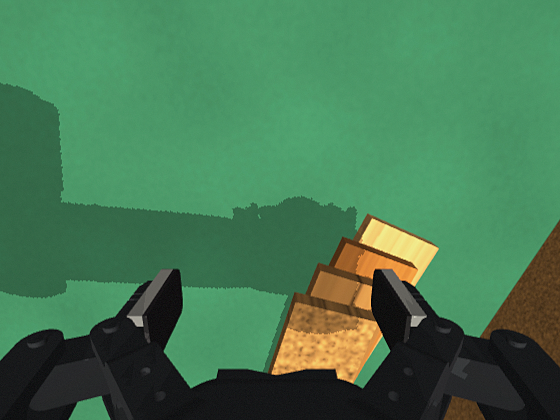

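```bash
cat > h.py <<'E'
from bench import bot, solve_ik, imaging
import numpy as np, cv2
from scipy.spatial.transform import Rotation as R
def pose(n,m=None):
    m=m or imaging.camera_model(n); return m["K"],np.array(m["position"]),R.from_euler('xyz',m["rotation"]).as_matrix()
def ray(cam,px):
    K,p,r=cam; x=(px[0]-K[0,2])/K[0,0]; y=(px[1]-K[1,2])/K[1,1]
    d=r@np.array([x,-y,-1]); return p,d/np.linalg.norm(d)
def proj(cam,P):
    K,p,r=cam; c=r.T@(np.asarray(P,float)-p); return np.array([K[0,0]*c[0]/-c[2]+K[0,2],K[1,1]*-c[1]/-c[2]+K[1,2]])
def onz(cam,px,z):
    p,d=ray(cam,px); return p+d*(z-p[2])/d[2]
def tri(obs):
    A=np.zeros((3,3));b=np.zeros(3);L=[]
    for cam,px in obs:
        p,d=ray(cam,px);M=np.eye(3)-np.outer(d,d);A+=M;b+=M@p;L.append((p,d))
    X=np.linalg.solve(A,b); return X,[np.linalg.norm(np.cross(X-p,d)) for p,d in L]
def crop(img,name,x0,y0,w,h,s):
    cv2.imwrite(f"pics/{name}.png",cv2.resize(img[y0:y0+h,x0:x0+w],None,fx=s,fy=s,interpolation=cv2.INTER_CUBIC))
E
python3 - <<'E'
from h import *
s=cv2.imread('pics/side0.png');t=cv2.imread('pics/top0.png')
a=cv2.resize(s[270:370,190:320],None,fx=4,fy=4,interpolation=cv2.INTER_CUBIC) #520x400
cv2.imwrite('pics/c1.png',a)
crop(t,'c2',330,205,100,110,5)
crop(s,'c3',170,100,90,100,6)
crop(t,'c4',100,200,100,110,5)
E
```

```text
(no output)
```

View pics/c1.png

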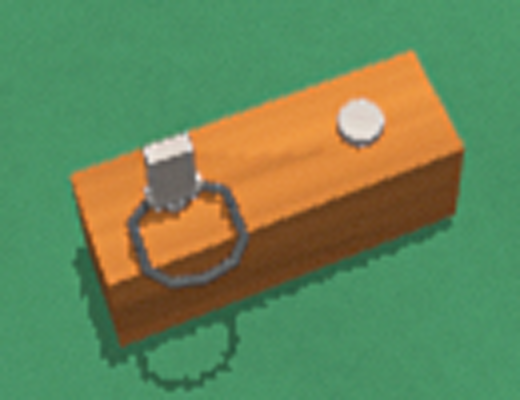

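View pics/c2.png

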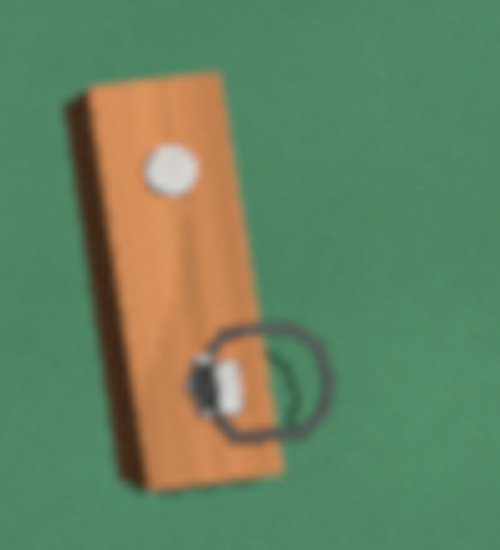

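View pics/c3.png

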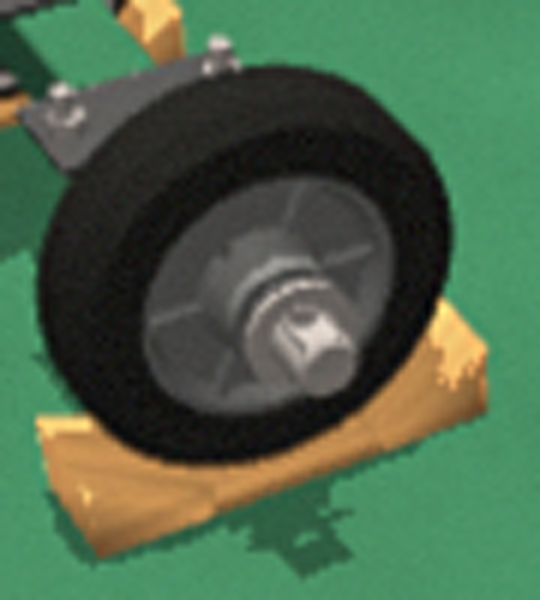

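View pics/c4.png

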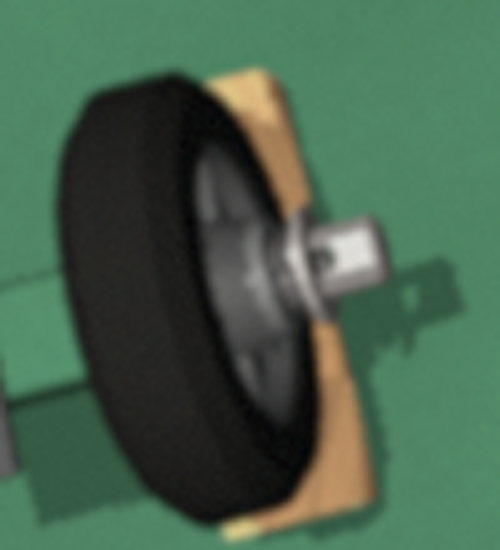

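Run:
```python
from h import *
S=pose('side');T=pose('top')
s1=lambda u,v:(u/4+190-.375,v/4+270-.375); t2=lambda u,v:(u/5+330-.4,v/5+205-.4)
s3=lambda u,v:(u/6+170-.4,v/6+100-.4); t4=lambda u,v:(u/5+100-.4,v/5+200-.4)
np.set_printoptions(precision=1,suppress=True)
for n,a,b in [('tabtop',s1(168,149),t2(229,388)),('clev',s1(361,118),t2(172,169)),('ringend',s1(185,283),t2(328,382)),
 ('ringend2',s1(180,283),t2(329,380)),
 ('bA',s1(72,176),t2(148,490)),('bB',s1(112,284),t2(285,472)),('bC',s1(412,52),t2(90,88)),('bD',s1(464,148),t2(220,72)),
 ('hole',s3(303,316),t4(322,262)),('washtop',s3(312,282),t4(304,212))]:
    X,e=tri([(S,a),(T,b)]); print(n,X,np.array(e))
# end-face center
for px in [(380,222),(380,250),(384,280)]: print(onz(T,t4(*px),95.5))
```

```text
tabtop [ 466.9 -358.7   91.7] [0. 0.]
clev [ 546.4 -347.8   61.6] [0.2 0.2]
ringend [ 466.  -401.1   68.5] [2.8 2.8]
ringend2 [ 465.5 -401.1   69.4] [4.1 4.1]
bA [ 429.3 -338.    53.2] [0.4 0.4]
bB [ 436.5 -388.1   56.2] [0.7 0.7]
bC [ 577.4 -319.    54.8] [0.2 0.2]
bD [ 583.8 -368.4   55.6] [0.3 0.3]
hole [516.5  12.7  95.9] [0. 0.]
washtop [527.3  17.4 106.6] [5.8 5.8]
[530.6  -6.8  95.5]
[520.8  -7.2  95.5]
[510.4  -9.1  95.5]
```

Run:
```python
from h import *
for p,y in [((495,-15,200),-1.35),((545,-15,200),-1.35),((467,-359,150),-1.45),((467,-359,70),-1.45),((515,12,150),-1.35)]:
    print(solve_ik(p,[np.pi,0,y]))
bot.move_ptp([490,-15,200],[np.pi,0,-1.35]); bot.dwell(.15)
import pickle
D={}
m=imaging.camera_model('wrist');im=imaging.capture('wrist');D['a']=(m,im)
print(bot.get_state()['t'])
bot.movel([550,-25,200]);bot.dwell(.15)
m=imaging.camera_model('wrist');im=imaging.capture('wrist');D['b']=(m,im)
pickle.dump(D,open('cart.pkl','wb'))
cv2.imwrite('pics/wa.png',D['a'][1]);cv2.imwrite('pics/wb.png',D['b'][1])
s=bot.get_state();print(s['t'],s['tcp_pos'],s['qpos'])
```

```text
[-0.17946502  0.22910298 -0.34000799  1.00168536  0.         -1.97105767]
[-0.16292415  0.32089242 -0.21411959  1.03578432  0.         -1.95451681]
[-0.78066126  0.43802424 -0.17139615  0.96137594  0.         -2.47225391]
[-0.78066126  0.51603994 -0.26960719  0.78514919  0.         -2.47225391]
[-0.12006768  0.30796941 -0.36900101  0.8938259   0.         -1.91166034]
3.2167
3.975 [549.12068368 -24.78895873 200.10791556] [-1.79394871e-01  3.29435699e-01 -2.01583720e-01  1.04025363e+00
 -2.80288440e-05 -1.97110540e+00]
```

View pics/wa.png

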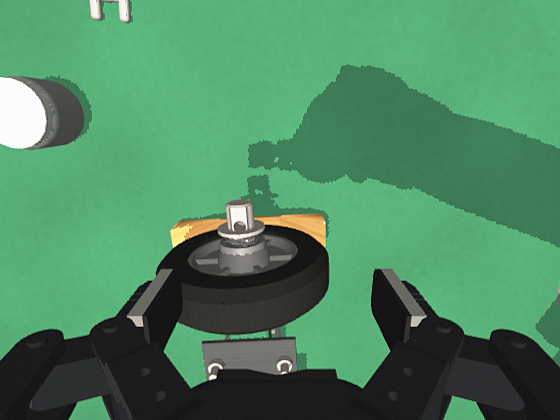

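View pics/wb.png

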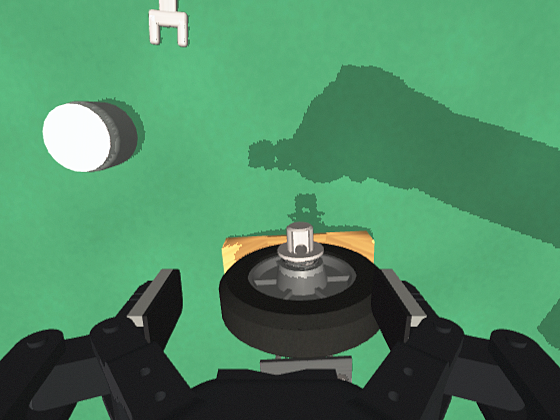

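Run:
```python
from h import *
a=cv2.imread('pics/wa.png');b=cv2.imread('pics/wb.png')
A=cv2.resize(a[190:260,205:275],None,fx=8,fy=8,interpolation=cv2.INTER_CUBIC)
cv2.imwrite('pics/wa8.png',A)
cv2.imwrite('pics/wb8.png',cv2.resize(b[210:280,265:335],None,fx=8,fy=8,interpolation=cv2.INTER_CUBIC))
```

```text
(no output)
```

View pics/wa8.png

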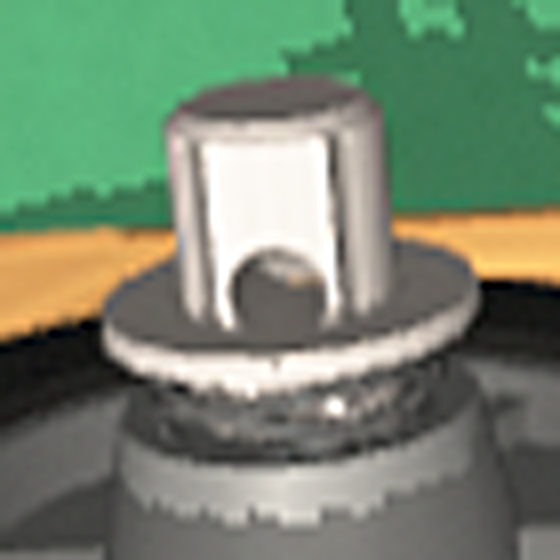

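View pics/wb8.png

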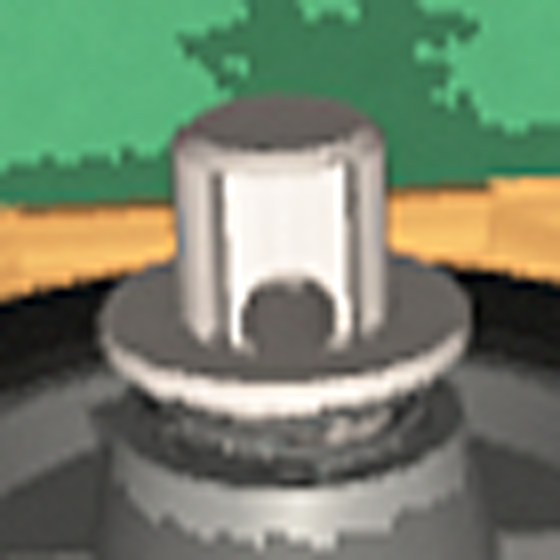

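Run:
```python
from h import *
import pickle
np.set_printoptions(precision=2,suppress=True)
D=pickle.load(open('cart.pkl','rb'))
A=pose(0,D['a'][0]);B=pose(0,D['b'][0]);T=pose('top');S=pose('side')
a=lambda u,v:((u+.5)/8+205-.5,(v+.5)/8+190-.5); b=lambda u,v:((u+.5)/8+265-.5,(v+.5)/8+210-.5)
for n,p,q in [('fl',(203,140),(222,168)),('fr',(330,138),(345,163)),('l2',(216,320),(234,340)),('r2',(342,320),(358,340)),('holeout',(281,250),(291,278)),('holeC',(279,292),(290,318)),
 ('endtop',(275,120),(285,148))]:
    X,e=tri([(A,a(*p)),(B,b(*q))]); 
    print(n,X,e[0], onz(A,a(*p),95.5)[:2],onz(B,b(*q),95.5)[:2])
h=np.array([516.2,12.0,95.5])
for c,n in((T,'t'),(S,'s')): print(n,proj(c,h))
```

```text
fl [527.1   -1.16  94.38] 0.013034306192631403 [527.01  -1.5 ] [527.25  -1.57]
fr [513.51  -4.21  93.11] 0.15345045348368333 [513.45  -4.78] [513.93  -5.18]
l2 [521.58  17.24  99.14] 0.21267574474106804 [521.85  18.89] [521.    18.55]
r2 [507.97  14.02  99.52] 0.23080890581122473 [508.06  15.79] [507.13  15.43]
holeout [516.35   9.62  94.92] 0.2588731557484215 [516.28   9.15] [516.47   9.67]
holeC [515.56  13.87  96.55] 0.18175504472080486 [515.57  14.07] [515.39  14.49]
endtop [520.05  -3.69  89.97] 0.11166952504412878 [519.72  -5.48] [520.92  -5.44]
t [164.44 252.15]
s [220.05 152.61]
```

Run:
```python
from h import *
import pickle
bot.move_ptp([445,-350,190],[np.pi,0,-1.45]); bot.dwell(.15)
D={}
m=imaging.camera_model('wrist');im=imaging.capture('wrist');D['a']=(m,im)
bot.movel([490,-350,160]);bot.dwell(.15)
m=imaging.camera_model('wrist');im=imaging.capture('wrist');D['b']=(m,im)
pickle.dump(D,open('pin.pkl','wb'))
cv2.imwrite('pics/pa.png',D['a'][1]);cv2.imwrite('pics/pb.png',D['b'][1])
print(bot.get_state()['t'])
for k in 'ab': print(proj(pose(0,D[k][0]),[467,-358.6,93]))
```

```text
6.175
[250.70096555 189.5294496 ]
[305.00310127 206.99175507]
```

View pics/pa.png

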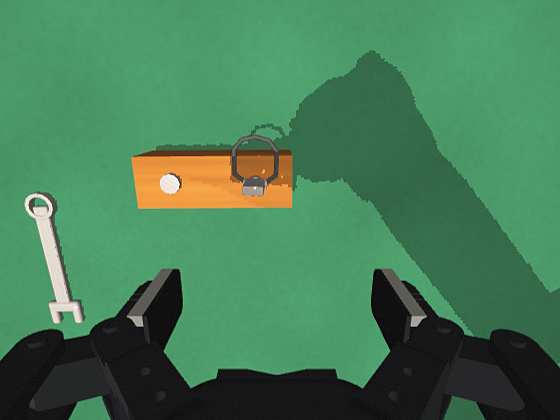

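View pics/pb.png

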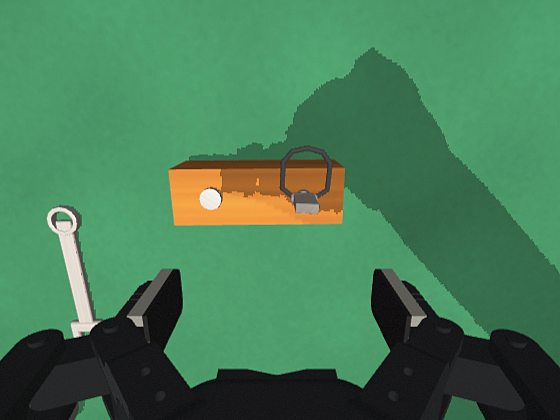

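Run:
```python
from h import *
a=cv2.imread('pics/pa.png');b=cv2.imread('pics/pb.png')
A=cv2.resize(a[130:205,218:293],None,fx=7,fy=7,interpolation=cv2.INTER_CUBIC)
cv2.imwrite('pics/pa8.png',A)
cv2.imwrite('pics/pb8.png',cv2.resize(b[142:222,268:348],None,fx=7,fy=7,interpolation=cv2.INTER_CUBIC))
```

```text
(no output)
```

View pics/pa8.png

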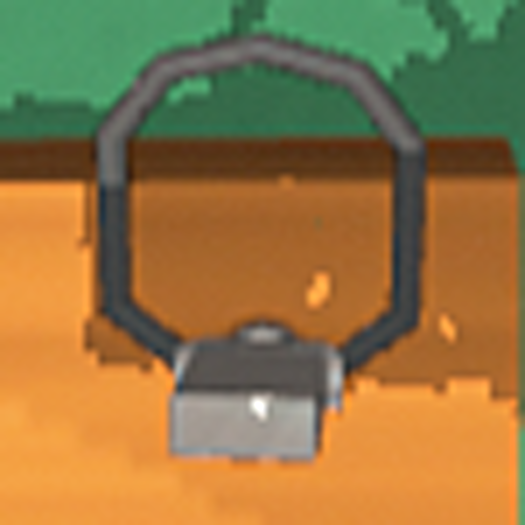

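View pics/pb8.png

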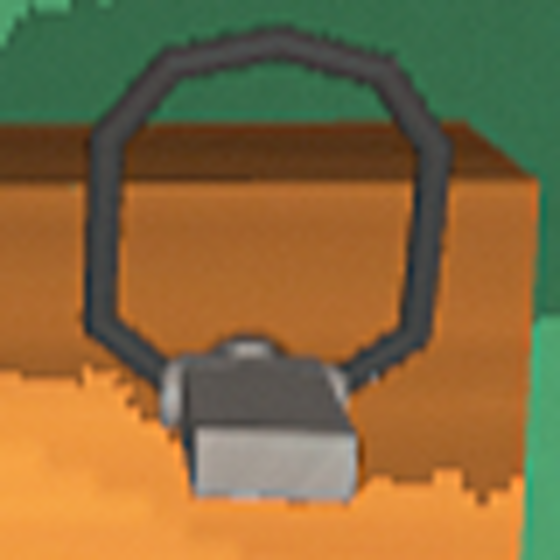

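Run:
```python
from h import *
import pickle
np.set_printoptions(precision=2,suppress=True)
D=pickle.load(open('pin.pkl','rb'))
A=pose(0,D['a'][0]);B=pose(0,D['b'][0])
a=lambda u,v:((u+.5)/7+218-.5,(v+.5)/7+130-.5); b=lambda u,v:((u+.5)/7+268-.5,(v+.5)/7+142-.5)
P=[]
for n,p,q in [('ol',(174,392),(193,430)),('or',(325,394),(356,434)),('il',(171,457),(193,496)),('ir',(317,462),(356,501)),('ringend',(258,46),(283,40))]:
    X,e=tri([(A,a(*p)),(B,b(*q))]); P.append(X)
    print(n,X,e[0], onz(A,a(*p),93)[:2],onz(B,b(*q),93)[:2])
P=np.array(P); print(P[:4].mean(0)); 
for d in (P[0]-P[1],P[2]-P[3],):print(np.arctan2(d[1],d[0]))
r=P[4]-P[:4].mean(0); print(np.arctan2(r[1],r[0]),r)
```

```text
ol [ 474.53 -360.14   89.67] 0.2135610804036354 [ 474.22 -361.13] [ 474.87 -360.81]
or [ 456.39 -361.58   87.94] 0.3929923289346183 [ 456.26 -363.11] [ 457.3 -362.5]
il [ 473.83 -353.15   92.62] 0.1436817225242956 [ 473.83 -353.1 ] [ 473.85 -353.41]
ir [ 456.23 -355.01   93.67] 0.17654918200091516 [ 456.28 -354.66] [ 456.09 -355.  ]
ringend [ 469.46 -401.34   74.73] 0.16552514456436818 [ 468.43 -402.58] [ 471.41 -403.13]
[ 465.25 -357.47   90.97]
0.07935907653037386
0.10544667303353421
-1.4749800757427731 [  4.22 -43.87 -16.25]
```

Run:
```python
from h import *
np.set_printoptions(precision=2,suppress=True)
bot.grip(0.6,60)
bot.move_ptp([465.8,-358.2,130],[np.pi,0,-1.465])
print(bot.movel([465.8,-358.2,67.5],max_speed=80,threshold=15))
cv2.imwrite('pics/g1.png',imaging.capture('wrist'))
s=bot.get_state();print(s['t'],s['tcp_pos'],s['contact_force'])
bot.grip(0.0,70)
s=bot.get_state();print(s['t'],s['tcp_pos'],s['contact_force'],s['opening'])
cv2.imwrite('pics/g2.png',imaging.capture('wrist'))
```

```text
False
7.875 [ 466.24 -358.58   68.12] [ 0.04 -0.61 -0.13]
8.4083 [ 465.79 -358.2    67.53] [ 0.57 -0.45 -0.09] 0.0003665919504381144
```

View pics/g1.png

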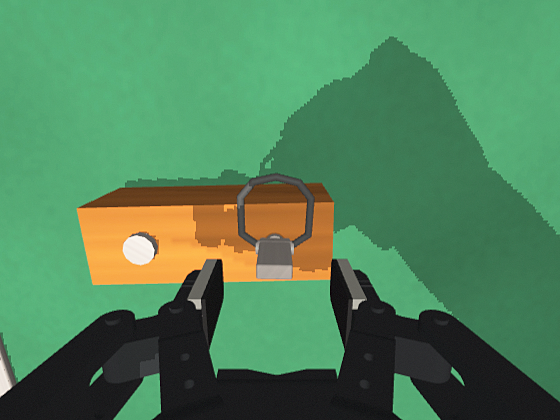

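View pics/g2.png

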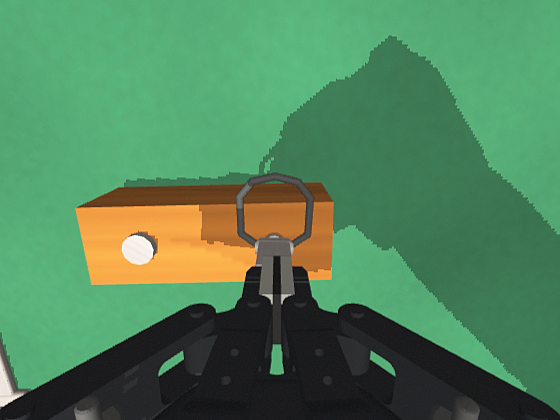

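Run:
```python
from h import *
a=cv2.imread('pics/g1.png');b=cv2.imread('pics/g2.png')
c=lambda i:cv2.resize(i[220:345,220:340],None,fx=3.3,fy=4.5,interpolation=cv2.INTER_CUBIC)
cv2.imwrite('pics/g12.png',np.hstack([c(a),c(b)]))
s=imaging.capture('side');crop(s,'gs',180,230,140,120,5)
print(bot.get_state()['t'])
```

```text
8.5083
```

View pics/g12.png

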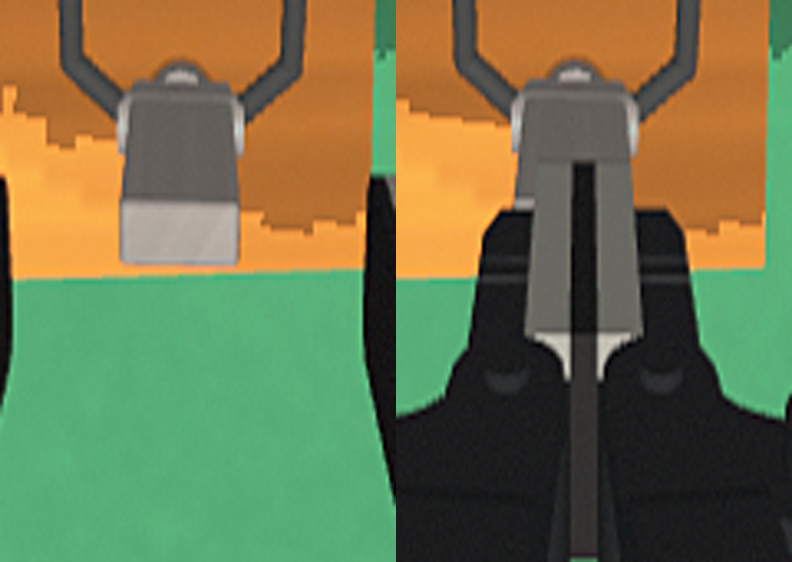

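View pics/gs.png

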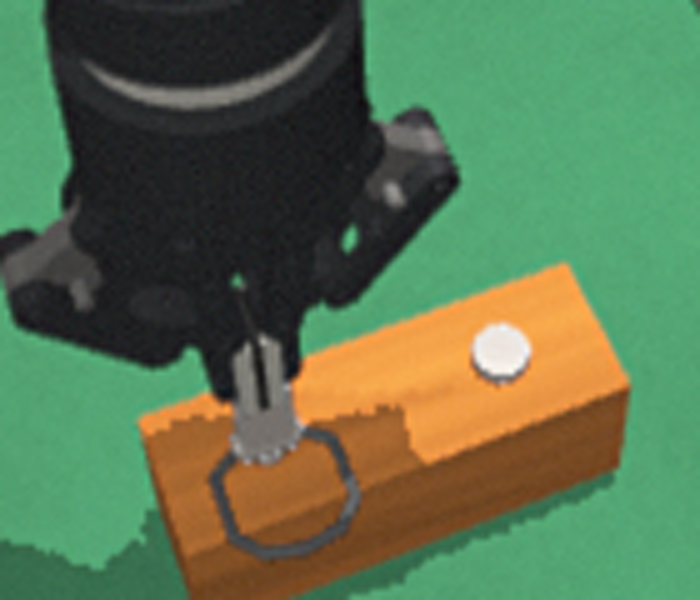

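Run:
```python
from h import *
np.set_printoptions(precision=1,suppress=True)
s=bot.get_state();p=s['tcp_pos'];W=pose('wrist');Sd=pose('side')
Rt=R.from_euler('xyz',s['orientation']).as_matrix()
print(p,s['orientation'],s['opening'],W[1])
for d in [(0,0,0),(11,0,0),(-11,0,0),(0,0,-19),(11,0,-22),(-11,0,-22)]:
    q=p+Rt@np.array(d,float);w=proj(W,q);z=proj(Sd,q);print(d,w,'crop',(w-[220,220])*[3.3,4.5]+[396,0],'side crop',(z-[180,230])*5)
for q in [(465.5,-358,93),(465.5,-358,55)]:
    w=proj(W,q);print(w,(w-[220,220])*[3.3,4.5]+[396,0],(proj(Sd,q)-[180,230])*5)
```

```text
[ 465.8 -358.2   67.5] [ 3.1 -0.  -1.5] -0.0002578742385963814 [ 471.9 -432.5  236.8]
(0, 0, 0) [273.2 249.9] crop [571.6 134.5] side crop [259.5 424.2]
(11, 0, 0) [273.2 231.6] crop [571.4  52.4] side crop [270.4 454.6]
(-11, 0, 0) [273.3 267.5] crop [571.7 213.7] side crop [249.  394.4]
(0, 0, -19) [272.9 265. ] crop [570.4 202.5] side crop [255.3 392.7]
(11, 0, -22) [272.7 247.4] crop [570.  123.3] side crop [265.7 418.4]
(-11, 0, -22) [272.8 287.2] crop [570.4 302.3] side crop [243.8 357.5]
[273.3 271.4] [571.8 231.1] [252.7 381.3]
[273.9 241.8] [573.8  98.1] [261.1 443.8]
```

Run:
```python
from h import *
np.set_printoptions(precision=1,suppress=True)
W=pose('wrist');S=pose('side')
t=imaging.capture('top');cv2.imwrite('pics/gt.png',t);crop(t,'gt5',320,220,110,100,6)
sd=imaging.capture('side');crop(sd,'gs9',210,285,60,60,9)
for wv in (160,165):
  for sv in (400,406,410):
    print(wv,sv,tri([(W,((583-396)/3.3+220,wv/4.5+220)),(S,(263/5+180,sv/5+230))]))
```

```text
160 400 (array([ 466. , -375.8,  112.5]), [np.float64(0.39245434831020687), np.float64(0.39245434831024006)])
160 406 (array([ 465.8, -371.4,  102.2]), [np.float64(0.8402727503927361), np.float64(0.840272750392751)])
160 410 (array([ 465.7, -368.5,   95.1]), [np.float64(1.1482054382896205), np.float64(1.1482054382897329)])
165 400 (array([ 466. , -374.6,  110.6]), [np.float64(0.5693809301674272), np.float64(0.5693809301673788)])
165 406 (array([ 465.8, -370.2,  100.3]), [np.float64(1.033667754745502), np.float64(1.0336677547457078)])
165 410 (array([ 465.7, -367.2,   93.2]), [np.float64(1.3529403829692517), np.float64(1.3529403829693687)])
```

View pics/gs9.png

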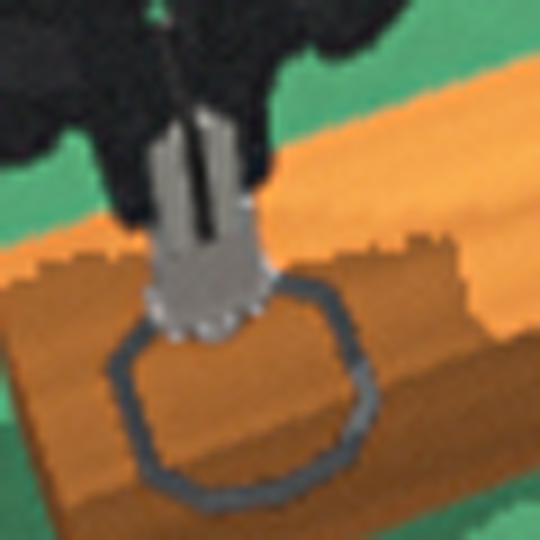

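View pics/gt5.png

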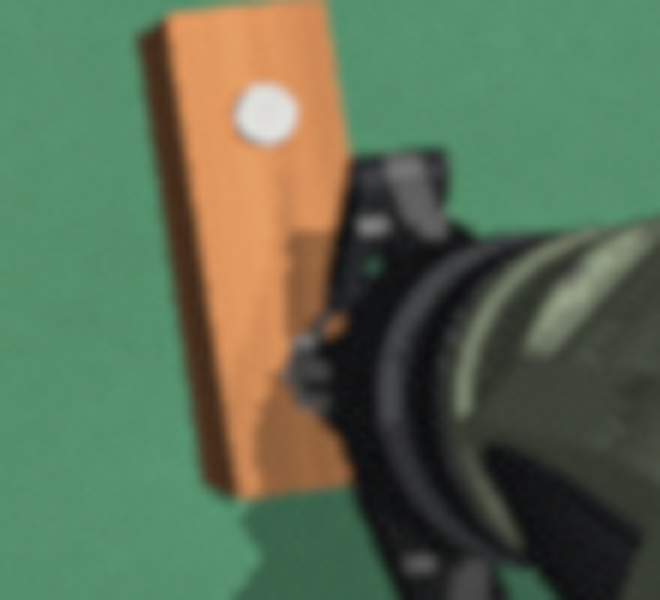

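Run:
```python
from h import *
np.set_printoptions(precision=2,suppress=True)
z0=bot.get_state()
print(bot.movel([465.8,-358.2,63.5],max_speed=20,threshold=5)); s=bot.get_state();print(s['t'],s['tcp_pos'],s['contact_force'])
bot.movel([465.8,-358.2,68],max_speed=60)
bot.grip(0.45,70)
w=imaging.capture('wrist');s=imaging.capture('side')
cv2.imwrite('pics/o.png',np.hstack([cv2.resize(w[210:350,160:400],None,fx=2,fy=3,interpolation=cv2.INTER_CUBIC)[:420,:400],cv2.resize(s[260:330,190:280],None,fx=4,fy=6,interpolation=cv2.INTER_CUBIC)]))
print(bot.get_state()['t'],bot.get_state()['opening'])
```

```text
True
8.8167 [ 466.37 -359.22   66.96] [-1.35  1.21  7.46]
9.6167 0.45015046306557077
```

View pics/o.png

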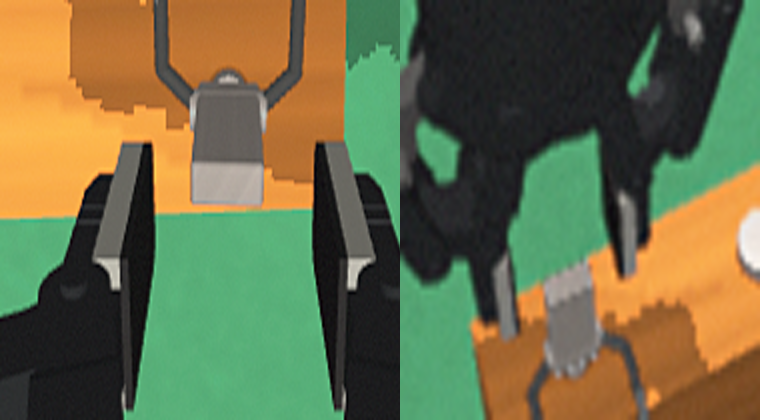

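Run:
```python
from h import *
np.set_printoptions(precision=2,suppress=True)
bot.movel([467.3,-358.4,68],max_speed=60)
print(bot.movel([467.3,-358.4,42],max_speed=50,threshold=6))
bot.dwell(.1)
s=bot.get_state();print(s['t'],s['tcp_pos'],s['contact_force'])
w=imaging.capture('wrist');s=imaging.capture('side')
cv2.imwrite('pics/o2.png',np.hstack([cv2.resize(w[210:350,160:400],None,fx=2,fy=3,interpolation=cv2.INTER_CUBIC)[:420,:400],cv2.resize(s[260:330,190:280],None,fx=4,fy=6,interpolation=cv2.INTER_CUBIC)]))
```

```text
False
10.6333 [ 467.52 -358.63   42.26] [ 0.05  0.31 -0.4 ]
```

View pics/o2.png

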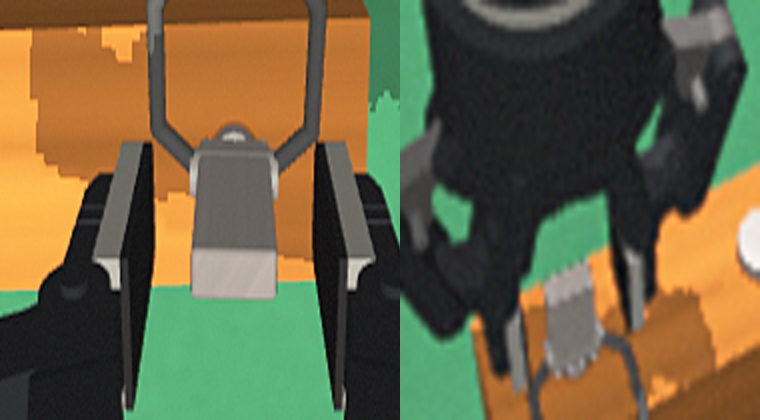

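Run:
```python
from h import *
np.set_printoptions(precision=2,suppress=True)
bot.grip(0.0,90)
s=bot.get_state();print(s['t'],s['tcp_pos'],s['contact_force'],s['opening'])
if s['opening']>.1:
    bot.movel([467.3,-358.4,62],max_speed=60);s=bot.get_state();print(s['t'],s['tcp_pos'],s['contact_force'],s['opening'])
w=imaging.capture('wrist');s=imaging.capture('side')
cv2.imwrite('pics/o3.png',np.hstack([cv2.resize(w[210:350,180:380],None,fx=2,fy=3,interpolation=cv2.INTER_CUBIC)[:420,:400],cv2.resize(s[260:330,190:280],None,fx=4,fy=6,interpolation=cv2.INTER_CUBIC)]))
```

```text
11.0583 [ 467.59 -358.64   42.53] [-0.91  0.6   3.63] 0.18048419622498654
11.5417 [ 467.42 -358.51   62.36] [-0.22  0.09 -1.78] 0.18531790725013847
```

View pics/o3.png

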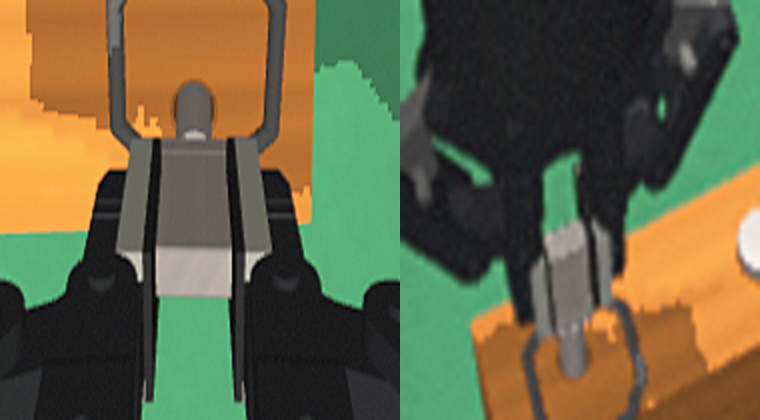

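Run:
```python
from h import *
np.set_printoptions(precision=1,suppress=True)
s=bot.get_state();p=s['tcp_pos'];S=pose('side');W=pose('wrist')
Rt=R.from_euler('xyz',s['orientation']).as_matrix()
im=imaging.capture('side')
for k,(dx,dy) in {0:(0,0),1:(38,0),2:(42,0),3:(11,9)}.items():
  for dz in range(0,121,10):
    q=p+Rt@np.array([dx,dy,-dz],float); u=proj(S,q)
    cv2.circle(im,tuple(np.int32(np.round(u*8)).tolist()),8,[(0,0,255),(255,0,0),(0,255,255),(0,255,0)][k],-1,shift=3)
crop(im,'bz',180,190,120,140,4)
```

```text
(no output)
```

View pics/bz.png

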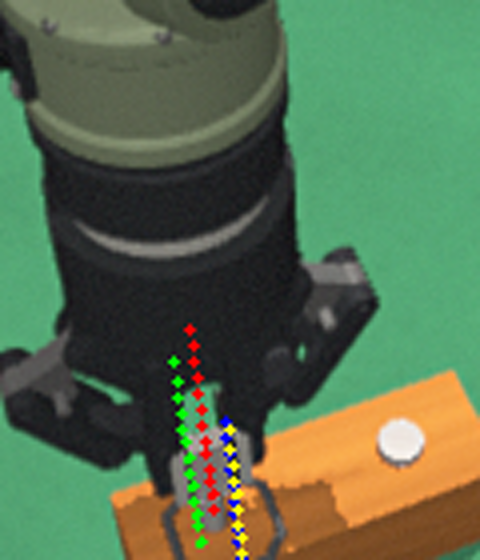

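Run:
```python
from h import *
import pickle
np.set_printoptions(precision=2,suppress=True)
yaw=-1.31;u=np.array([np.cos(yaw),np.sin(yaw)])
h=np.array([516.6,13.8])
bot.movel([467.3,-358.4,150],max_speed=150)
q=h+8*u
bot.move_ptp([*q,150],[np.pi,0,yaw]);bot.dwell(.2)
s=bot.get_state();print(s['t'],s['tcp_pos'],s['contact_force'],s['opening'])
D={n:(imaging.camera_model(n),imaging.capture(n)) for n in('wrist','side','top')}
pickle.dump((s,D),open('c1.pkl','wb'))
cv2.imwrite('pics/x_w.png',D['wrist'][1])
crop(D['wrist'][1],'x_wc',215,190,120,90,6)
crop(D['side'][1],'x_sc',180,90,90,80,7)
crop(D['top'][1],'x_tc',120,200,90,80,6)
```

```text
14.0 [518.89   5.01 149.94] [ 0.17  0.06 -0.49] 0.18053405651056337
```

View pics/x_wc.png

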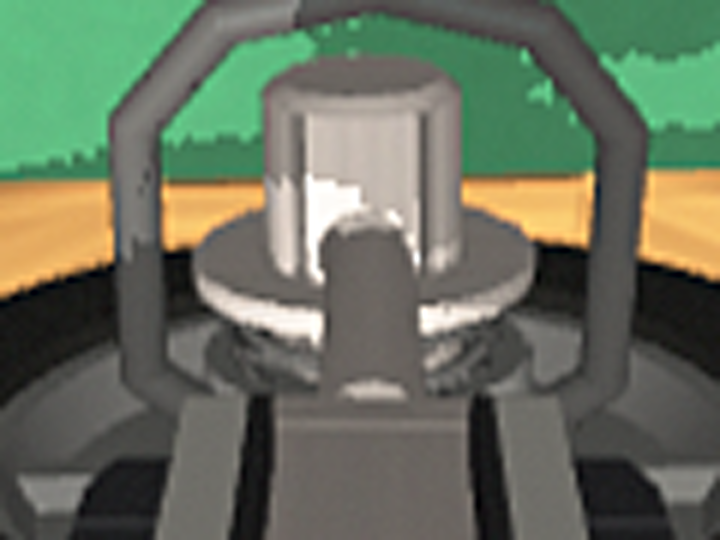

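View pics/x_sc.png

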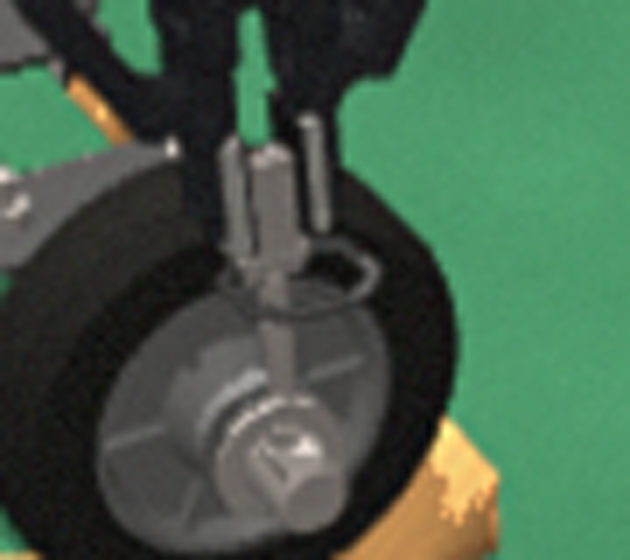

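View pics/x_tc.png

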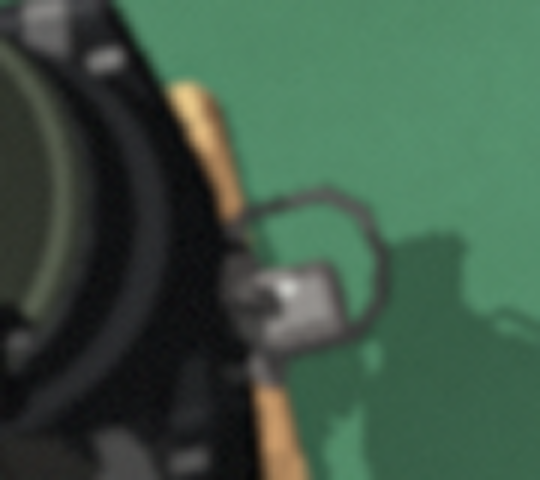

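Run:
```python
from h import *
import pickle
np.set_printoptions(precision=2,suppress=True)
s,D=pickle.load(open('c1.pkl','rb'))
W=pose(0,D['wrist'][0]);S=pose(0,D['side'][0]);T=pose(0,D['top'][0])
yaw=-1.31;u=np.array([np.cos(yaw),np.sin(yaw),0]);v=np.array([-u[1],u[0],0])
p=s['tcp_pos']
for z in (162.5,118.4,95.5):
    q=np.array([p[0],p[1],z]); f=lambda c,o,k:(proj(c,q)-o)*k
    print(z,'w',f(W,[215,190],6),'s',f(S,[180,90],7),'t',f(T,[120,200],6))
# axle line direction per yaw at z=95.5
for L in (0,-8,-20,12):
  for lat in (0,1):
    q=np.array([p[0],p[1],95.5])-u*L*-1+v*lat; print(L,lat,'w',(proj(W,q)-[215,190])*6,'s',(proj(S,q)-[180,90])*7)
```

```text
162.5 w [348.8  414.24] s [273.09 265.26] t [229.71 289.94]
118.4 w [352.82 240.54] s [286.49 389.63] t [271.54 299.43]
95.5 w [354.34 174.85] s [293.05 450.46] t [291.21 303.89]
0 0 w [354.34 174.85] s [293.05 450.46]
0 1 w [346.08 174.86] s [296.01 449.45]
-8 0 w [354.56 237.  ] s [281.91 436.54]
-8 1 w [346.38 237.01] s [284.86 435.55]
-20 0 w [354.88 327.96] s [265.45 415.96]
-20 1 w [346.81 327.96] s [268.38 414.99]
12 0 w [354.01  79.28] s [309.99 471.64]
12 1 w [345.62  79.28] s [312.97 470.61]
```

```bash
cat >> h.py <<'E'
yaw=-1.31;u=np.array([np.cos(yaw),np.sin(yaw)]);v=np.array([-u[1],u[0]])
h0=np.array([516.6,13.8])
def P(a,b,z): return [*(h0+a*u+b*v),z]
def rel(s=None):
    s=s or bot.get_state(); d=s['tcp_pos'][:2]-h0; return np.round([d@u,d@v,s['tcp_pos'][2]],2),np.round([s['contact_force'][:2]@u,s['contact_force'][:2]@v,s['contact_force'][2]],2),round(s['t'],2)
def snap(tag):
    import pickle
    s=bot.get_state();D={n:(imaging.camera_model(n),imaging.capture(n)) for n in('wrist','side')}
    pickle.dump((s,D),open(tag+'.pkl','wb'))
    a=cv2.resize(D['wrist'][1][190:280,230:325],None,fx=4,fy=4,interpolation=cv2.INTER_CUBIC)
    b=cv2.resize(D['side'][1][105:165,190:250],None,fx=6,fy=6,interpolation=cv2.INTER_CUBIC)
    cv2.imwrite(f'pics/{tag}.png',np.hstack([a,b]))
E
python3 - <<'E'
from h import *
bot.movel(P(9.5,.6,150),max_speed=40); bot.movel(P(9.5,.6,132),max_speed=40); bot.dwell(.1)
print(rel());c=bot.movel(P(9.5,.6,123),max_speed=15,threshold=4);print(c,rel())
bot.dwell(.1);print(rel())
snap('k1')
E
```

```text
(array([  9.6 ,   0.81, 132.16]), array([ 0.03, -0.06, -0.91]), 15.1)
True (array([  9.6 ,   0.89, 127.02]), array([ 0.58, -0.68,  4.62]), 15.53)
(array([  9.57,   0.88, 126.98]), array([ 0.22, -0.1 ,  4.48]), 15.62)
```

View pics/k1.png

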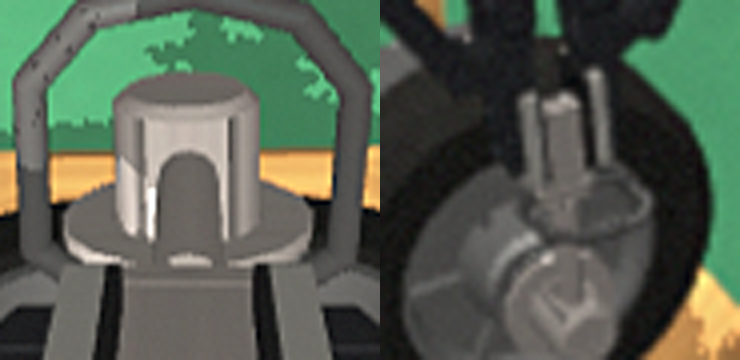

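Run:
```python
from h import *
import pickle
s,D=pickle.load(open('k1.pkl','rb'))
crop(D['wrist'][1],'k1b',250,200,52,52,11)
```

```text
(no output)
```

View pics/k1b.png

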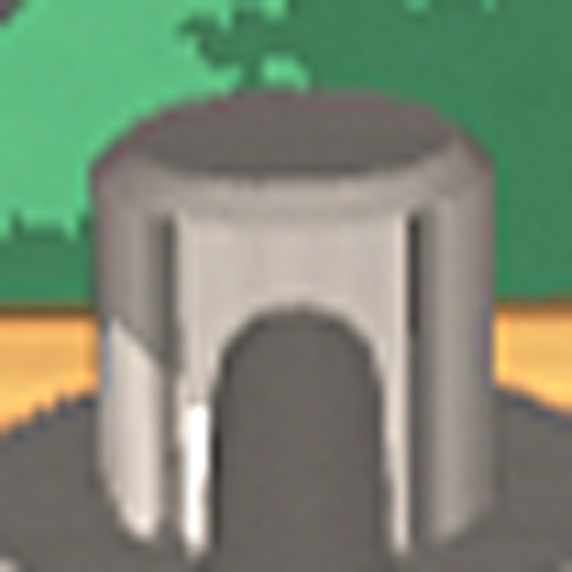

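Run:
```python
from h import *
bot.movel(P(9.5,.9,127.0),max_speed=20); print(rel())
bot.movel(P(9.0,.9,126.7),max_speed=10); print(rel())
for a in np.arange(8,2.9,-1):
    bot.movel(P(a,.9,126.7),max_speed=15);r=rel();print(a,r)
    if r[1][2]<1.0 and r[0][2]<126.75: print('drop?');break
    if abs(r[1]).max()>15: break
```

```text
(array([  9.55,   1.05, 127.03]), array([0.61, 0.69, 2.3 ]), 15.97)
(array([  9.32,   1.08, 127.01]), array([ 1.03, -0.07,  5.51]), 16.23)
8.0 (array([  8.73,   1.13, 127.01]), array([ 2.09, -0.02,  4.71]), 16.48)
7.0 (array([  7.86,   1.11, 126.96]), array([ 4.51, -0.77,  4.91]), 16.73)
6.0 (array([  6.73,   1.22, 126.95]), array([ 3.  , -0.95,  4.94]), 16.98)
5.0 (array([  5.56,   1.28, 126.95]), array([ 4.01, -0.41,  5.29]), 17.23)
4.0 (array([  4.37,   1.28, 126.92]), array([2.1 , 0.79, 4.37]), 17.48)
3.0 (array([  3.09,   1.21, 126.83]), array([ 2.82, -0.27,  4.42]), 17.73)
```

Run:
```python
from h import *
for a in np.arange(2.5,-3.6,-.5):
    bot.movel(P(a,.9,126.4),max_speed=10);r=rel();print(a,r)
    if r[1][2]<1.5: print('drop?');break
    if abs(r[1]).max()>14: break
snap('k2')
```

```text
2.5 (array([  2.88,   1.23, 126.75]), array([3.74, 0.24, 6.3 ]), 17.98)
2.0 (array([  2.47,   1.2 , 126.67]), array([3.83, 0.36, 5.42]), 18.23)
1.5 (array([  1.33,   0.8 , 126.12]), array([2.01, 1.04, 0.77]), 18.48)
drop?
```

View pics/k2.png

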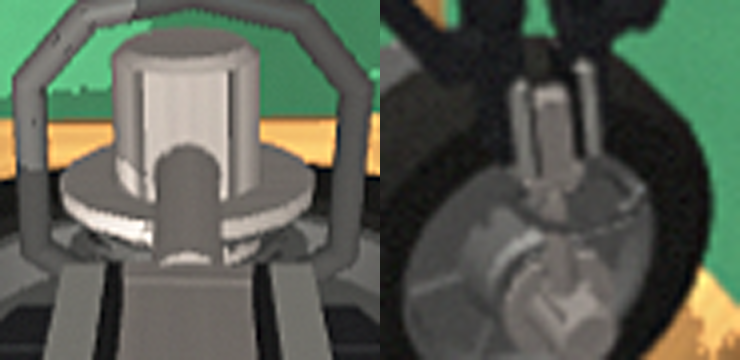

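Run:
```python
from h import *
for a,z in [(1.2,125.6),(0.8,124.9),(.4,124.2),(.2,123.4),(.2,122)]:
    c=bot.movel(P(a,.7,z),max_speed=8,threshold=14);r=rel();print(a,z,c,r)
    if c: break
```

```text
1.2 125.6 False (array([  1.03,   0.38, 125.14]), array([ 3.65,  1.93, -0.58]), 18.83)
0.8 124.9 False (array([  0.82,   0.34, 124.61]), array([ 3.67, -0.05, -0.17]), 19.08)
0.4 124.2 False (array([  0.46,   0.49, 124.09]), array([ 4.63, -0.32, -0.78]), 19.33)
0.2 123.4 False (array([  0.26,   0.66, 123.37]), array([4.98, 0.74, 0.39]), 19.58)
0.2 122 False (array([  0.22,   0.83, 121.97]), array([4.77, 1.06, 0.22]), 19.91)
```

Run:
```python
from h import *
for z in (116,108,100,92,86):
    c=bot.movel(P(.1,.8,z),max_speed=25,threshold=15);r=rel();print(z,c,r)
    if c: break
```

```text
116 False (array([-2.0000e-02,  7.0000e-01,  1.1545e+02]), array([ 4.3 ,  2.67, -3.44]), 20.3)
108 False (array([-5.0000e-02,  5.5000e-01,  1.0753e+02]), array([ 4.8 ,  1.13, -3.7 ]), 20.77)
100 False (array([-2.000e-02,  6.800e-01,  9.961e+01]), array([ 5.34,  1.97, -4.23]), 21.23)
92 False (array([-2.000e-02,  6.400e-01,  9.159e+01]), array([ 5.68,  2.24, -2.9 ]), 21.7)
86 False (array([2.00e-02, 7.70e-01, 8.57e+01]), array([ 4.44,  0.75, -2.41]), 22.09)
```

Run:
```python
from h import *
c=bot.movel(P(.1,.8,80.5),max_speed=8,threshold=12);print(c,rel())
bot.dwell(.25);print(rel());snap('k3')
```

```text
True (array([ 0.45,  0.97, 82.86]), array([ 0.22, -0.55,  4.13]), 22.6)
(array([ 0.99,  1.01, 82.87]), array([-0.12, -0.93,  5.31]), 22.85)
```

View pics/k3.png

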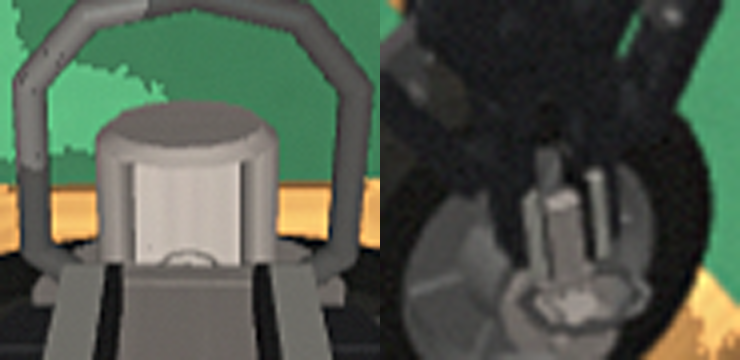

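```bash
cat >> h.py <<'E'
th=0.4; ORI=[np.pi,th,yaw]
def TP(af,zf,b=0.9): return P(af-25.5*np.sin(th),b,zf-25.5*np.cos(th))
E
python3 - <<'E'
from h import *
bot.grip(0.45); print(rel())
bot.movel(P(1.0,1.0,128),max_speed=100);bot.dwell(.1);print(rel())
snap('k4')
for w in [(42,150),(42,110),(33,62)]: print(w,np.round(solve_ik(TP(*w),ORI),2))
E
```

```text
(array([ 1.81,  0.98, 82.45]), array([ 0.05, -0.26, -0.59]), 23.3)
(array([  0.77,   0.37, 127.23]), array([-0.36, -1.02,  0.55]), 24.0)
(42, 150) [-0.38  0.51 -0.19  1.11  0.32 -2.25]
(42, 110) [-0.38  0.56 -0.24  1.02  0.32 -2.25]
(33, 62) [-0.36  0.61 -0.29  0.91  0.32 -2.23]
```

View pics/k4.png

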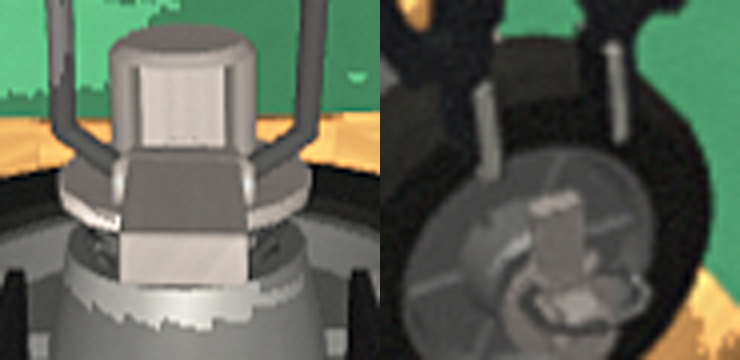

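Run:
```python
from h import *
import pickle
s,D=pickle.load(open('k4.pkl','rb'))
X,e=tri([(pose(0,D['wrist'][0]),(276,254.5)),(pose(0,D['side'][0]),(219.5,138.3))]);print(X,e,(X[:2]-h0)@u,(X[:2]-h0)@v)
bot.movel(P(20,1,150),max_speed=150)
bot.grip(0.0,40)
bot.move_ptp(TP(42,140),ORI);bot.dwell(.1);print(rel(),bot.get_state()['opening'])
bot.movel(TP(42,116),max_speed=50);bot.dwell(.1)
s=bot.get_state();im=imaging.capture('side');W=imaging.capture('wrist')
a=cv2.resize(W[150:300,200:350],None,fx=2.6,fy=2.6,interpolation=cv2.INTER_CUBIC);b=cv2.resize(im[95:170,190:265],None,fx=5.2,fy=5.2,interpolation=cv2.INTER_CUBIC)
cv2.imwrite('pics/k5.png',np.hstack([a,b]));print(rel())
```

```text
[517.00057316  12.99871106 132.31058879] [np.float64(1.5385493381197601), np.float64(1.5385493381198323)] 0.8774811150163154 0.18041537861752557
(array([ 31.66,   0.86, 116.58]), array([-0.46, -0.12,  0.  ]), 25.4) 0.0019990812178433365
(array([32.25,  1.07, 92.71]), array([-0.82, -0.01, -0.06]), 26.23)
```

View pics/k5.png

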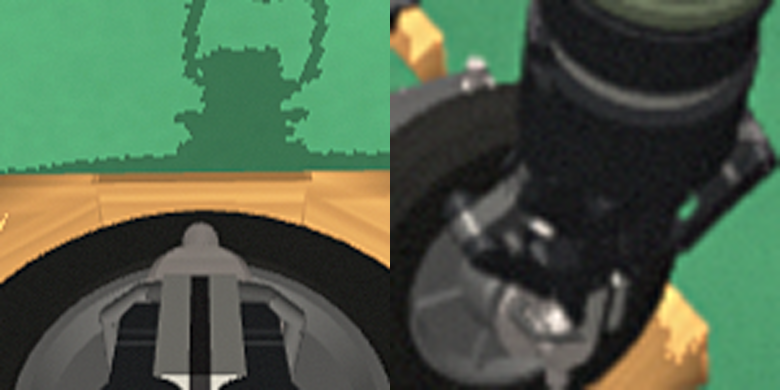

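Run:
```python
from h import *
for af,zf in [(42,109),(42,104),(41.5,99),(41,94),(40,88),(38.5,82),(37,76),(35.5,70),(34,65),(33,61)]:
    c=bot.movel(TP(af,zf),ORI,max_speed=40,threshold=15);r=rel();print(af,zf,c,r)
    if c:break
```

```text
42 109 False (array([32.84,  1.23, 85.48]), array([3.98, 0.51, 2.12]), 26.56)
42 104 False (array([32.1 ,  0.81, 80.25]), array([ 2.28, -0.41,  1.11]), 26.83)
41.5 99 False (array([30.97,  0.52, 75.12]), array([ 1.38, -0.87,  1.29]), 27.11)
41 94 False (array([30.39,  0.55, 70.16]), array([ 0.05, -1.03,  0.93]), 27.38)
40 88 False (array([29.72,  0.63, 64.15]), array([ 0.26,  0.2 , -0.2 ]), 27.68)
38.5 82 False (array([28.35,  0.56, 58.17]), array([-0.49,  0.21, -0.56]), 27.99)
37 76 False (array([26.83,  0.63, 52.21]), array([-0.54, -0.89, -0.17]), 28.3)
35.5 70 False (array([25.33,  0.63, 46.2 ]), array([ 0.17, -0.52,  0.28]), 28.61)
34 65 False (array([23.84,  0.68, 41.27]), array([-0.15, -0.57,  0.11]), 28.89)
33 61 False (array([22.88,  0.69, 37.28]), array([ 0.4 ,  0.45, -0.15]), 29.14)
```

Run:
```python
from h import *
bot.movel(TP(60,70),ORI,max_speed=120);bot.movel(TP(70,150),ORI,max_speed=150)
bot.dwell(.3)
im=imaging.capture('side');W=imaging.capture('wrist')
a=cv2.resize(W[190:340,200:350],None,fx=2.6,fy=2.6,interpolation=cv2.INTER_CUBIC);b=cv2.resize(im[95:170,190:265],None,fx=5.2,fy=5.2,interpolation=cv2.INTER_CUBIC)
cv2.imwrite('pics/k6.png',np.hstack([a,b]));cv2.imwrite('pics/k6w.png',W);print(rel())
t=imaging.capture('top');crop(t,'k6t',100,190,120,110,5)
```

```text
(array([ 59.86,   0.7 , 126.1 ]), array([ 0.17,  1.3 , -0.98]), 30.61)
```

View pics/k6.png

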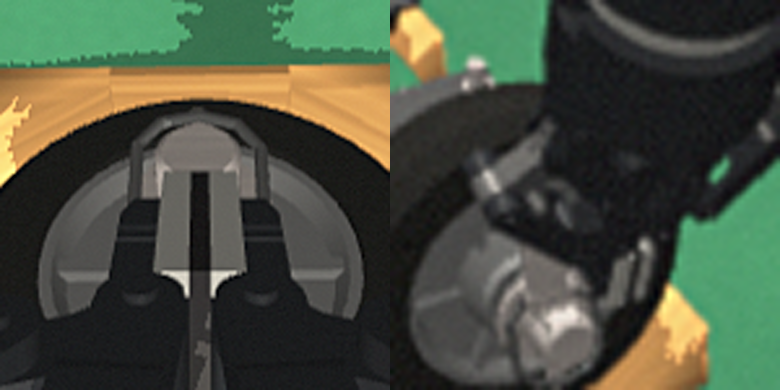

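View pics/k6w.png

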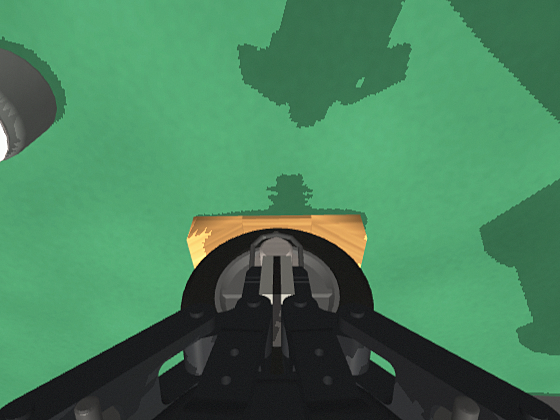

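View pics/k6t.png

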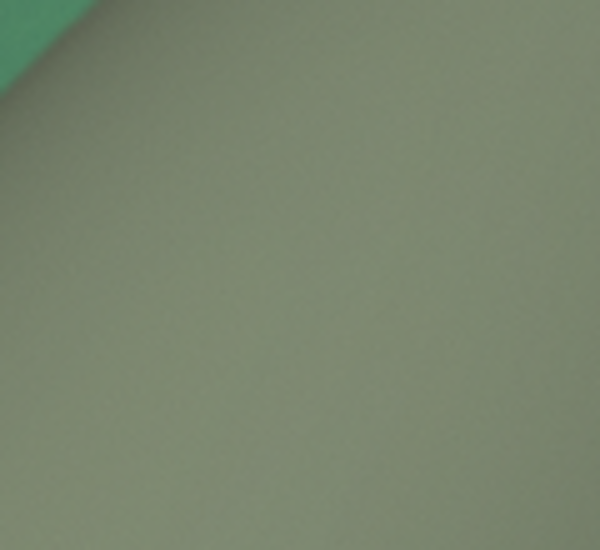

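Run:
```python
from h import *
bot.movel(TP(150,210),ORI,max_speed=200);bot.dwell(.3)
im=imaging.capture('side');W=imaging.capture('wrist')
a=cv2.resize(W[150:270,210:330],None,fx=3.25,fy=3.25,interpolation=cv2.INTER_CUBIC);b=cv2.resize(im[110:175,190:255],None,fx=6,fy=6,interpolation=cv2.INTER_CUBIC)
cv2.imwrite('pics/k7.png',np.hstack([a,b]));cv2.imwrite('pics/k7w.png',W);print(rel())
t=imaging.capture('top');cv2.imwrite('pics/k7t.png',t)
```

```text
(array([139.46,   0.86, 186.34]), array([ 0.89, -0.42,  1.08]), 31.71)
```

View pics/k7.png

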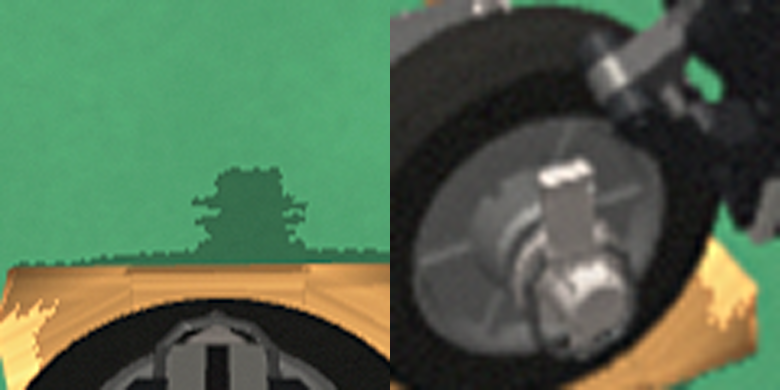

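View pics/k7w.png

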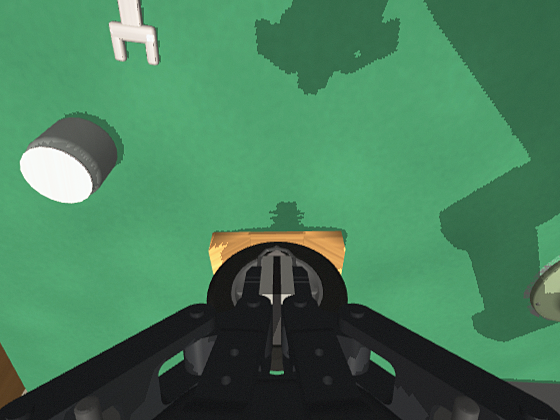

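Run:
```python
from h import *
S=pose('side');im=imaging.capture('side')
b=cv2.resize(im[120:175,200:255],None,fx=10,fy=10,interpolation=cv2.INTER_CUBIC);c=b.copy()
for f,col in((1.6,(0,0,255)),(1.3,(255,0,0)),(1.0,(0,255,255))):
  for lat in (-19,-10,0,10,19):
    for r in ((44,) if abs(lat)<15 else (15,28)):
      q=P(.6+r*np.cos(f),.7+lat,101.5-r*np.sin(f));x=(proj(S,q)-[200,120]+.5)*10
      cv2.circle(c,tuple(np.int32(x).tolist()),4,col,-1)
cv2.imwrite('pics/k8.png',cv2.resize(np.hstack([b,c]),None,fx=.72,fy=.72))
```

View pics/k8.png

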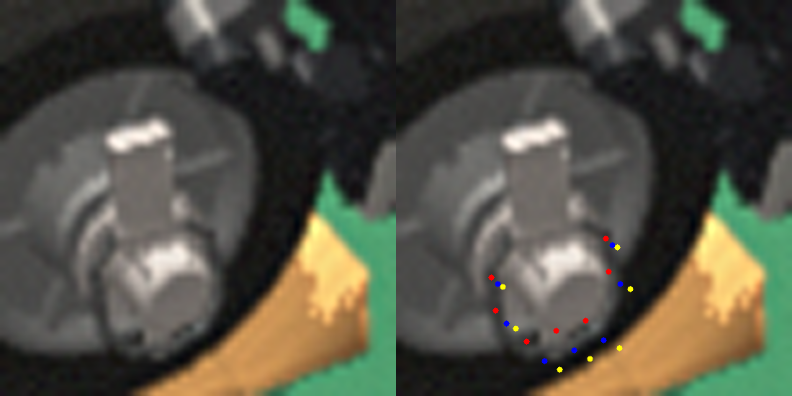

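Run:
```python
from h import *
o=[np.pi,.8,yaw]
p=P(120,.8,130); q=solve_ik(p,o);print(q)
if q is not None:
    bot.grip(1.0); bot.move_ptp(p,o);bot.dwell(.3)
    W=imaging.capture('wrist');print(rel())
    cv2.imwrite('pics/k9.png',W)
    crop(W,'k9c',220,130,110,100,6)
    im=imaging.capture('side');crop(im,'k9s',170,90,100,90,6)
```

```text
[-0.60326332  0.8856773   0.26286984  1.61229294  0.4845601  -2.60493369]
(array([119.96,   1.74, 132.47]), array([ 0.26,  0.35, -0.43]), 33.39)
```

View pics/k9.png

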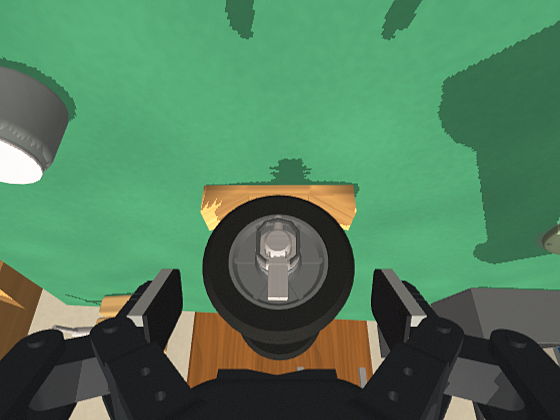

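View pics/k9s.png

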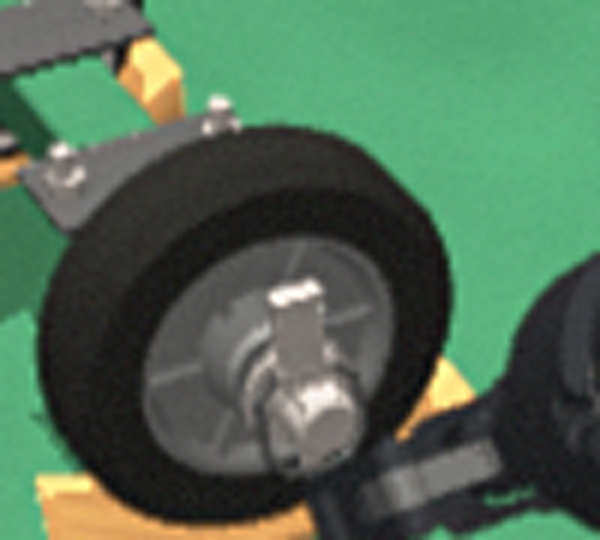

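Run:
```python
from h import *
W=imaging.capture('wrist');C=pose('wrist')
b=cv2.resize(W[200:310,230:325],None,fx=8,fy=6,interpolation=cv2.INTER_CUBIC)
b=cv2.resize(W[205:310,230:325],None,fx=4.2,fy=4.2,interpolation=cv2.INTER_CUBIC);c=b.copy()
for f,col in((1.6,(0,0,255)),(1.4,(255,0,0)),(1.1,(0,255,255))):
  for lat in (-19,-10,0,10,19):
    for r in ((44,) if abs(lat)<15 else (15,28)):
      q=P(.6+r*np.cos(f),.7+lat,101.5-r*np.sin(f));x=(proj(C,q)-[230,205]+.5)*4.2
      cv2.circle(c,tuple(np.int32(x).tolist()),3,col,-1)
for q in (P(.6,.7,133.5),P(20,.7,95.5),P(20,.7,85)):
    cv2.circle(c,tuple(np.int32((proj(C,q)-[230,205]+.5)*4.2).tolist()),3,(0,255,0),-1)
cv2.imwrite('pics/k10.png',np.hstack([b,c]));print(rel())
```

```text
(array([119.89,   1.33, 131.53]), array([ 0.95,  0.9 , -0.66]), 33.49)
```

View pics/k10.png

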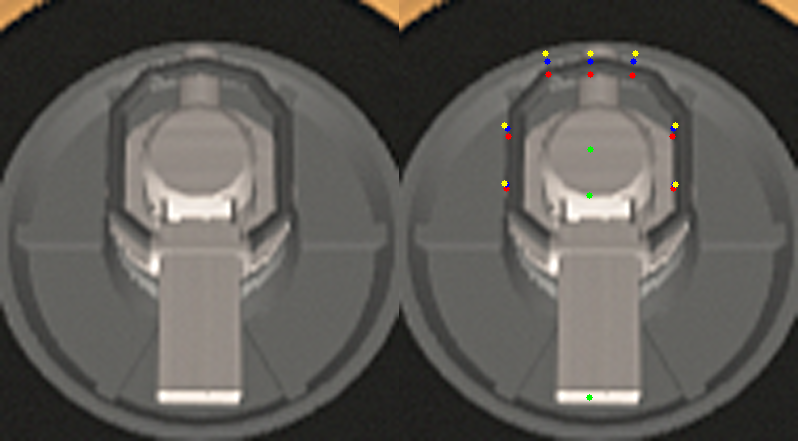

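Run:
```python
from h import *
W=imaging.capture('wrist');C=pose('wrist')
x0,y0=255,210
b=cv2.resize(W[y0:y0+40,x0:x0+45],None,fx=16,fy=14,interpolation=cv2.INTER_CUBIC)
cv2.imwrite('pics/k11.png',b)
f=lambda q:((proj(C,q)-[x0,y0]+.5)*[16,14]).round(0)
print('nose c',f(P(.6,.7,51.5)),'nose front',f(P(4.6,.7,51.5)),'nose back',f(P(-3.4,.7,51.5)),'end c',f(P(20.6,.7,85)),'end bottom',f(P(20.6,.7,74.5)))
for a in (1.2,1.3,1.4,1.5,1.6): print(a,f(P(.6+44*np.cos(a),.7,101.5-44*np.sin(a))))
```

```text
nose c [328. 100.] nose front [328.  75.] nose back [329. 125.] end c [325. 429.] end bottom [326. 280.]
1.2 [327. 115.]
1.3 [327. 123.]
1.4 [328. 138.]
1.5 [328. 158.]
1.6 [328. 184.]
```

View pics/k11.png

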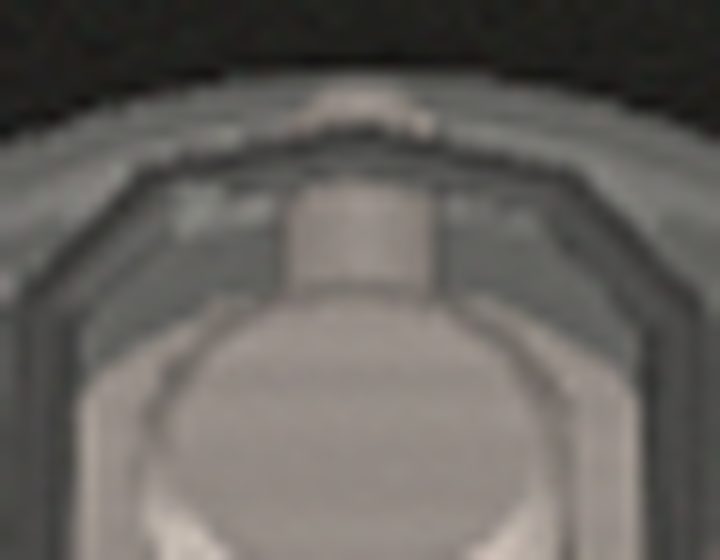

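Run:
```python
from h import *
t=imaging.capture('top');cv2.imwrite('pics/end_top.png',t)
s=bot.get_state();print(s['t'],s['contact_force'],abs(s['joint_velocities']).max())
a=cv2.imread('pics/top0.png');S0=cv2.imread('pics/side0.png');S1=imaging.capture('side')
# bystanders in the side view: spanner/tin region and clevis region differences
for n,(x,y,w,h) in {'tin_spanner':(300,150,70,135),'clevis':(265,285,35,30)}.items():
    d=cv2.absdiff(S0[y:y+h,x:x+w],S1[y:y+h,x:x+w]).max(2);print(n,(d>60).sum())
cv2.imwrite('pics/end_side.png',S1)
```

```text
33.5917 [-0.0865879   0.38926797  0.55911723] 0.01265100348786828
tin_spanner 541
clevis 0
```

View pics/end_side.png

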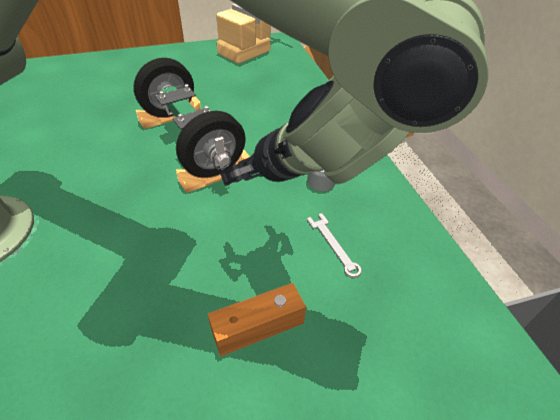

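Run:
```python
from h import *
bot.movel(P(160,1,230),max_speed=150);bot.dwell(.4)
im=imaging.capture('side');crop(im,'fin',170,90,130,100,5)
C=pose('wrist');W=imaging.capture('wrist');cv2.imwrite('pics/finw.png',W)
print(rel())
# tin position now vs start (top centre at z=60)
T=pose('top');S=pose('side');print(onz(T,(200,137),60))
```

```text
(array([159.9 ,   1.  , 229.91]), array([-0.36, -0.53,  0.12]), 35.01)
[739.06161918 -36.04801042  60.        ]
```

View pics/fin.png

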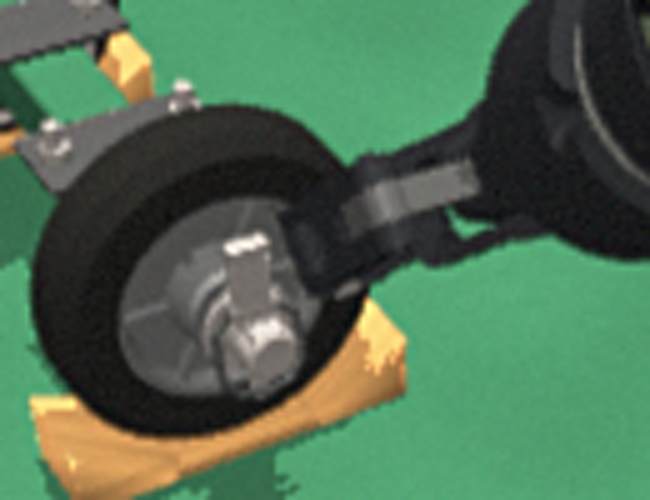

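View pics/finw.png

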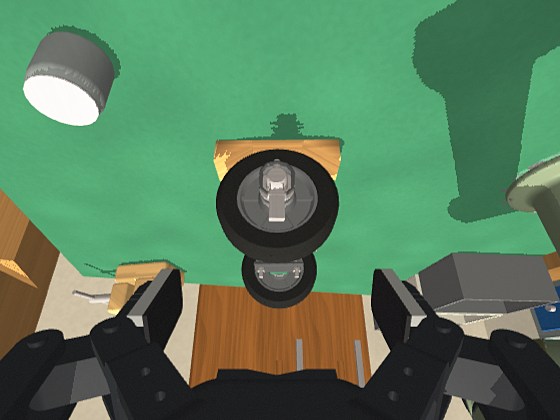

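Run:
```python
from h import *
print(onz(pose('wrist'),(64,94),60)); s=bot.get_state(); print(s['t'],abs(s['joint_velocities']).max())
bot.sign_off()
```

```text
[735.60994752 -45.57332409  60.        ]
35.0083 0.0025546835362101664
the job is handed in; nothing more can be done
```

I took the linchpin from the block, pushed it fully home through the axle's cross hole with the ring facing out, and pressed the ring over the axle's end. I then backed off and handed in at 35 s; no verdict was given.

**Pin:**
- I slid the point inboard along the upper flat under about 5 N until it dropped into the hole.
- The shoulder met the flat at about the height I had worked out (TCP z 82.9 mm, expected 83). The highest tool force I read was about 8 N; the final push onto the flat was set to stop at a 12 N change.
- After letting go, the tab's top measured z 132.3 mm against 133.5 expected, and it looked upright and centred in the last views.

**Ring:** In two views it hangs round the axle with its free end underneath, lying against the shank. The force pressing it fell to nothing partway, so it snapped over.

**Bystanders:**
- **Clevis pin:** its image region is unchanged.
- **Spanner:** checked by eye only; it looks where it was.
- **Tin:** measured at (736, −46) mm against (739, −36) mm at the start. These are two different cameras' readings, off the edge of the wrist view. The arm was never seen near it, so I put this 10 mm down to measurement.

**Checks that disagreed:**
- The fingertips sit about 25.5 mm behind the reported TCP. My first grasp therefore closed on air above the tab and tapped its top with about 7 N. I corrected for the offset after that.
- The wrist camera was about 1.6 mm off sideways, so I lined up the pin and axle within a single picture.
- Assuming the open ring was exactly level, I read only about 1.43 rad for the closed ring, against the 1.4 rad limit. The open ring measured roughly 0.2 rad above level, so I take it as fully shut, but this is a reading from pictures only.

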